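# Spoon the two large trackballs into the wash basket

### The job

Using the pocket spoon, carry the two large trackballs one at a time from the bays of the white rack to the steel wash basket, and tip each one in gently rather than dropping it from a height. Slide the spoon lightly, without forcing it against the rack. Do not touch the polished balls with the gripper, leave the small ball in the rack and do not disturb the other things on the bench. Finish by setting the spoon back down flat on the bench and letting go of it.

Things in the scene. Friction and masses are not known exactly. Their poses are not given: they have to be found in the camera images.
- spoon_grip (a point): Spoon (steel scoop 60 x 59 mm, black bar handle, 0.16 kg, stands alone): middle of the grip, 51 mm above the underside, 94 mm behind the scoop's centre. Axes: x to the nose, y left, z up, level when it stands. Handle: bar 12 mm wide (y), 16 mm deep, rising rearwards at 30 degrees, reaching 60 mm up and back, 76 mm down and forward from here.
- spoon_nose (a point): Middle of the spoon's nose edge, at the level of its flat underside; 124 mm ahead of and 51 mm below the grip point. From this edge a ramp 16 mm long rises 6.5 mm to a sill, behind which the pocket's floor is 2 mm above the underside. The scoop is 59 mm wide outside, 54 inside; side walls 16 mm high, rear wall 26 mm, heel plate 16 mm behind it.
- spoon_pocket (a point): Where the centre of a large ball lies when in the spoon's pocket (93 mm ahead of and 24 mm below the grip point; a couple of mm of play). There is room for one ball. It rolls out over the nose once the nose is tipped some 35 degrees below level (tip about 45 to be sure), and stays in within 15 degrees of level.
- ball_a_center (a point): Centre of one of the two large trackballs: glossy black, 50 mm across, 80 g, slippery.
- ball_b_center (a point): Centre of the other large trackball, the same as the first.
- ball_small_center (a point): Centre of the small trackball: the same glossy black, 38 mm across; it stays in the rack.
- rack: White rack, fixed, 150 mm deep (x, from open front to back), 258 wide (y); origin under its centre on the bench. Three bays centred at y -84, 0, +84 mm, each 78 mm wide between partitions with tops 34 mm above the bench; one ball in each, in any order, anywhere from front to back. Bay floor flat, 4 mm above the bench, open at the front (x -75) without a sill.
- rack_front (a point): Middle of the front edge of the rack's floor (x -75, 4 mm above the bench). At the back a stiff grey stop across all bays has been set, unmeasured, with its rail's face 33 to 58 mm behind the rack's centre: feel for it. Rail 20 to 46 mm above the bench, stop's foot 8 mm further back, so the nose fits under. A ball pushed by the spoon against the rail climbs the ramp (under 8 N) into the pocket.
- basket: Wash basket: open stainless tray, fixed, 180 mm (x) by 140 mm (y) outside, walls 3 mm thick, 40 mm high, floor 3 mm thick, origin under its centre on the bench, small wire handles at both x ends.
- screwdriver: Blue-handled screwdriver 160 mm long and 26 mm thick, lying on the bench beyond the spoon's side; bystander.
- module: Small green circuit module, 70 x 50 x 15 mm, lying near the basket; bystander.
- flux_jar: Small amber jar, 48 mm across and 70 mm tall, beside the rack; bystander, origin at its foot.
- pen_cup: Grey cup, 72 mm across and 90 mm tall, behind the basket; bystander, origin at its foot.
Not all that is in view belongs to the job. What is shaped like the part that bears spoon_grip but pink or turquoise is not meant.

How it is judged:
By the outcome, as a careful person would: the job done as asked, in the order asked, and still so for the second after the job is handed in, with the robot touching nothing.
It also fails if it takes over 72 s, if anything falls off the work surface, if the arm or the gripper's body presses on something with over 40 N, if the wrist force passes 120 N, or if a joint passes its speed limit or range.

### The arm

A 6-joint arm with a two-finger parallel gripper is mounted at the origin on the work surface. World frame = base frame: x ahead of the robot, y to its left, z up, the work surface at z = 0. Lengths are in mm, angles in rad, forces in N, time in s.
With the tool pointing down it reaches from about 275 to 750 mm from the base axis. Payload 10.2 kg.
Tool frame: the origin (TCP) lies where the fingers leave the gripper's body, on its centre line; the fingertips stand 73 mm ahead of it and the grasp point (between the pads) lies 54 mm ahead of it; z points along the fingers, y is the line along which they close (so a half turn about z gives the same grasp; the last joint's range is limited). The gripper opens to 85 mm and grips with 20 to 120 N. Pads are 22 mm wide; open, the fingers measure 114 mm over their backs; the gripper's body (76 mm by 85 mm) begins 54 mm behind the grasp point. The pads swing forward as they close: fully open they stand 13 mm farther back than shut.
Start: joints at [0.973, 0.313, 1.498, -0, 1.331, -0.223], TCP at [192.209, 488.557, 303.894] pointing down, gripper open.
Joint ranges: [-2.94, 2.94], [-0.97, 2.17], [0.19, 2.56], [-1.23, 4.37], [0.02, 3.11], [-2.88, 2.88]. Speed limits (rad/s): [2.39, 2.39, 3.01, 3.14, 3.14, 3.14].

### API

Orientations are given as a unit quaternion [w, x, y, z].
In Python, from rig import ctrl gives the robot as it stands.
- The arm moves only by the shell command python3 -m creep 'ROWS' [OPENING] [FORCE]. ROWS is JSON, a list that holds one entry, the list of rows, each a list of 6 numbers: the shift along the world's x, y, z in units of 25 mm (1.0 is 25 mm), then the turn, a rotation vector about the world's x, y, z in units of 5 degrees (1.0 is 5 degrees). In form: [[[x, y, z, ax, ay, az], ...]]. A call has 1 to 20 rows; each row is the pose to reach, as a shift and turn from the pose commanded when the call began; what a row does not reach only later rows make up. A row lasts 1/12 s, in which the tool goes at most 41.7 mm and 7.16 degrees, less where a joint would pass 70% of its speed; a pose out of reach is approached as far as the arm can. A call with a gripper value outside its range is refused whole. OPENING is the finger opening in mm, from 0 to 85.4, set as the call begins (- or left out, the last holds). The fingers move at their own pace and stop on an object; FORCE is the grip in N (left out, the last holds). Time passes only in rows, so rows that repeat a pose let the fingers close. It gives the time, the measured TCP pose, the force, the opening and the grip force at its end, in the units of the state.
- ctrl.sense(): the state, without advancing time (a new reading comes with each control period).
- ctrl.capture(name): name is "side" or "top"; returns a dict with "image" (480x640x3 uint8, red, green, blue), "fx", "fy", "cx", "cy" (pixels), "k1" (the pictures are not rectified: a ray, as slopes to the right and down, at radius r is drawn at 1 + k1 r^2 times it, then the intrinsics apply), "R" (3x3) and "t" (3): a world point X has camera coordinates R X + t. Camera axes: x right, y down, z forward; pixel columns grow to the right and rows downward; lengths in mm; the calibration is good to about 2 mm. A picture is of the moment at which its call begins. There is no depth.
- ctrl.finish_job(): hands the job in; it is judged then, once.
The state is a dict: "time_s": time; "joints": joint angles; "dq": joint speeds; "tau": joint torques, N m; "eef_pos": TCP position; "ee_rot": TCP orientation; "force": force on the tool from outside, world axes, zero at the start; "wrist_torque": the same for the moment, N m; "grip_width": opening from 0.0 (shut) to 1.0 (fully open); "grip_force": force on a finger pad.
Only numpy, scipy, OpenCV 4.12 (cv2) and the standard library are available. Lean on these libraries where they do the work, as an engineer would, in place of code of your own. Each camera call takes 0.05 s, during which the arm holds its last target. There are 200 camera calls.

## Working session

There is one attempt and no reset: what is moved stays moved. The work goes in short steps, Python scripts to look and compute and a shell command to move; the robot and the scene stay as the last step left them, time stands still between calls to the robot, and variables do not carry over. Pictures are saved under pics/ and viewed, at most 10 in all, crops included, and the job is handed in when it is done.

```bash
ls; mkdir -p pics
python3 - <<'E'
from rig import ctrl
import cv2
for n in("side","top"):
    c=ctrl.capture(n); cv2.imwrite(f"pics/{n}0.png",c["image"][:,:,::-1]); print(n,c["fx"],c["fy"],c["cx"],c["cy"],c["k1"],c["R"],c["t"])
print(ctrl.sense())
E
```

```text
pics
side 440.8675924120239 440.8675924120239 319.6139541993454 235.67027116548243 -0.05907419773866616 [[ 0.9685573  -0.24758377  0.02447535]
 [-0.11436099 -0.53042277 -0.83998407]
 [ 0.2209487   0.81077368 -0.54205877]] [-504.11230015   85.57090566  962.7098252 ]
top 586.3307548448445 586.3307548448445 324.98852787220676 238.47037424347354 -0.18773345756115262 [[-0.02646558 -0.99936727 -0.02376215]
 [-0.99352635  0.02892302 -0.10985834]
 [ 0.1104761   0.02070086 -0.99366318]] [ -41.4189602   500.0447607  1601.93902148]
{'time_s': 0.1, 'joints': array([ 9.72616797e-01,  3.13402115e-01,  1.49836105e+00, -5.32014668e-06,
        1.33098560e+00, -2.23406349e-01]), 'dq': array([-5.81406295e-04, -1.01236602e-03, -4.62917414e-03, -5.28314690e-05,
        7.07403028e-04,  1.14060183e-03]), 'tau': array([ 5.20868227e-03, -4.12893355e+01, -2.60142052e+01, -3.91095045e-05,
        2.95239377e-03,  1.37261242e-07]), 'eef_pos': array([192.11422774, 488.4317461 , 303.38814378]), 'ee_rot': array([-2.28471513e-04,  1.86291220e-01,  9.82494401e-01, -5.30999114e-04]), 'force': array([ 0.23802876, -0.46826168,  0.18601523]), 'wrist_torque': array([ 0.02311274,  0.04350111, -0.05244967]), 'grip_force': 0.0, 'grip_width': 0.9997917578612725}
```

View pics/top0.png

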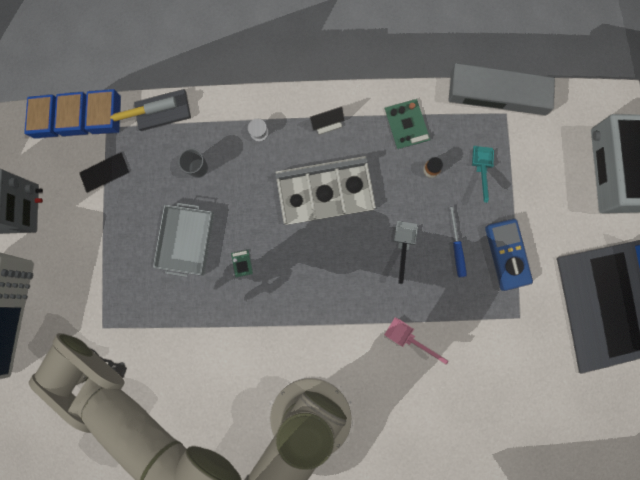

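View pics/side0.png

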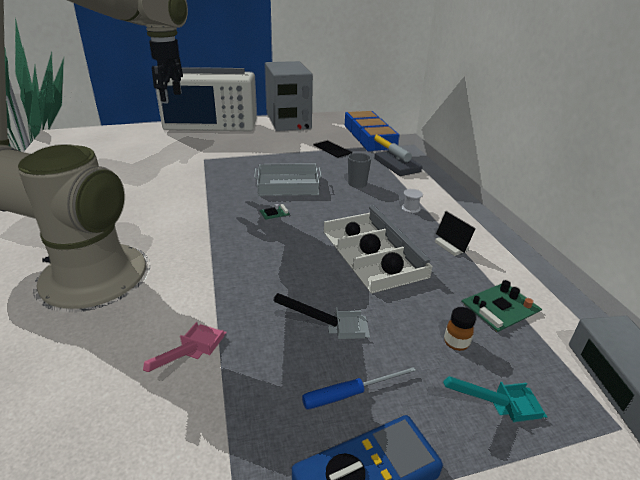

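The top view shows three spoon-like things: the steel scoop with black handle at (404,240), turquoise at (484,165) and pink at (405,335). By the description I choose the steel and black one. The rack is at (325,190), with a small ball at (296,200) and large balls at (325,193) and (354,184). The basket is at (184,240). Next I check the choice in a close crop.

```bash
cat > h.py <<'E'
from rig import ctrl
import cv2, numpy as np
from scipy.optimize import least_squares
from scipy.spatial.transform import Rotation as Ro
def proj(c,X):
    p=np.atleast_2d(X)@np.array(c["R"]).T+c["t"]; s=p[:,:2]/p[:,2:]; s=s*(1+c["k1"]*(s**2).sum(1,keepdims=True))
    return s*[c["fx"],c["fy"]]+[c["cx"],c["cy"]]
def at_z(c,uv,z):
    "world xy of pixel uv at height z"
    f=lambda q: (proj(c,[q[0],q[1],z])-uv).ravel()
    return least_squares(f,[400,0]).x
def crop(img,x0,y0,x1,y1,w,h): return cv2.resize(img[y0:y1,x0:x1],(w,h),interpolation=cv2.INTER_CUBIC)
E
python3 - <<'E'
import cv2,numpy as np
from h import crop
t=cv2.imread("pics/top0.png")
a=crop(t,376,210,436,300,400,600)  # x6.667
b=crop(t,270,150,390,235,400,283); d=crop(t,145,195,215,285,247,317) # 3.33, 3.53
o=np.zeros((600,800,3),np.uint8); o[:,:400]=a; o[:283,400:]=b; o[283:,400:647]=d
cv2.imwrite("pics/c1.png",o)
s=cv2.imread("pics/side0.png")
o=np.zeros((600,800,3),np.uint8)
o[:300,:400]=crop(s,265,280,385,370,400,300)   #x3.333
o[:300,400:]=crop(s,318,200,438,290,400,300)   #x3.333
o[300:,:400]=crop(s,245,155,325,215,400,300)  # x5
cv2.imwrite("pics/c2.png",o)
E
```

```text
(no output)
```

View pics/c1.png

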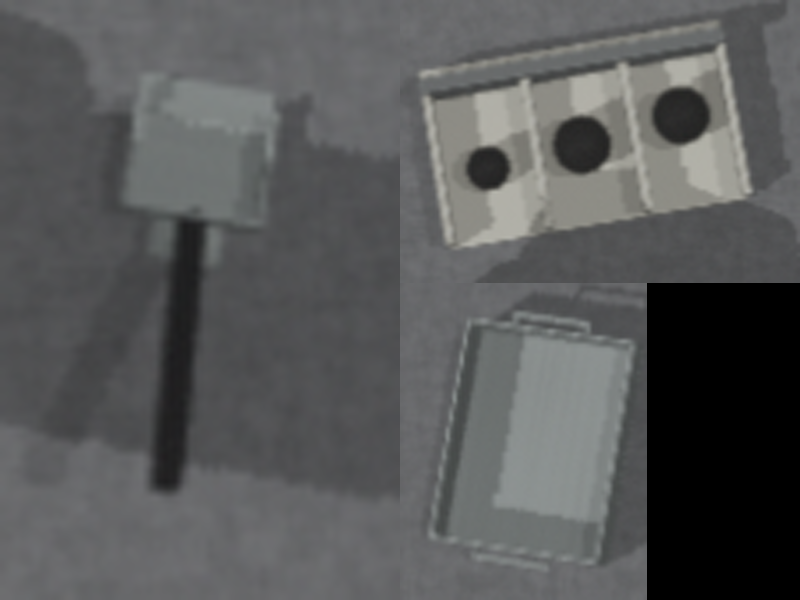

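View pics/c2.png

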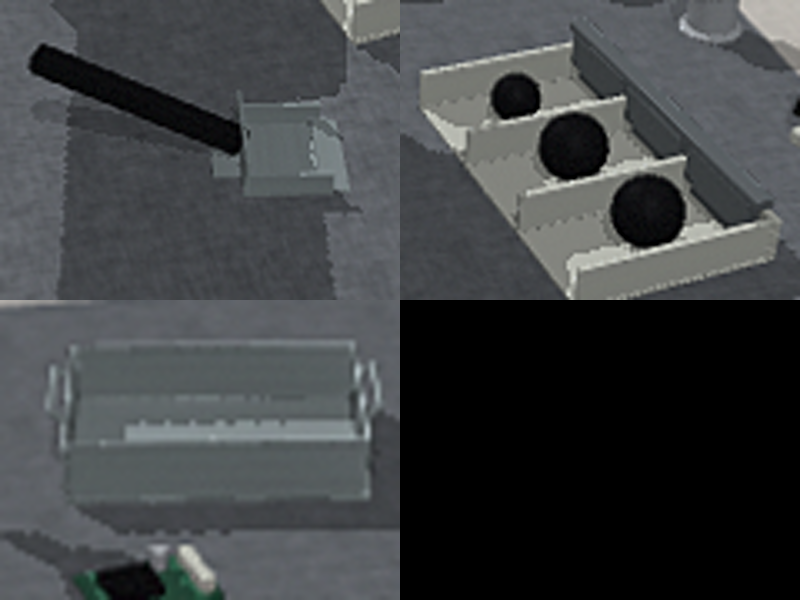

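The crop confirms the steel scoop with its ramp and black bar handle. The small ball is in the left bay (+y), and the large ones are in the middle and right bays. I fit the poses from the corner pixels I read off.

```bash
cat > fit.py <<'E'
from h import *
cs={n:ctrl.capture(n) for n in("top","side")}
T=lambda p,o,s,off:[(p[0]-off[0]+.5)/s-.5+o[0],(p[1]-off[1]+.5)/s-.5+o[1]]
def fit(name,obs,x0):
    def f(q):
        r=[]
        for cam,uv,P in obs:
            c,s=np.cos(q[2]),np.sin(q[2]); P=np.array(P,float)
            r+=list((proj(cs[cam],[q[0]+c*P[0]-s*P[1],q[1]+s*P[0]+c*P[1],P[2]])[0]-uv)/(1 if cam=="top" else 1))
        return np.array(r)
    o=least_squares(f,x0,loss="soft_l1"); print(name,o.x.round(3),"deg",np.degrees(o.x[2]).round(2),"\n",f(o.x).reshape(-1,2).round(1).tolist()); return o.x
a=lambda p:T(p,(376,210),400/60,(0,0)); b=lambda p:T(p,(270,150),400/120,(400,0)); d=lambda p:T(p,(145,195),247/70,(400,283))
e=lambda p:T(p,(265,280),400/120,(0,0)); g=lambda p:T(p,(318,200),400/120,(400,0)); k=lambda p:T(p,(245,155),5,(0,300))
# spoon frame: origin below grip point
sp=fit("spoon",[("top",a((140,73)),(124,29.5,0)),("top",a((277,93)),(124,-29.5,0)),("top",a((122,208)),(64,29.5,26)),("top",a((268,227)),(64,-29.5,26)),
 ("top",a((167,490)),(-56,0,74)),("side",e((350,191)),(124,-29.5,0)),("side",e((333,120)),(124,29.5,0)),("side",e((40,58)),(-52,0,81))],[200,-100,0])
rk=fit("rack",[("top",b((447,246)),(-75,129,34)),("top",b((751,192)),(-75,-129,34)),("side",g((420,73)),(-75,129,34)),("side",g((420,108)),(-75,129,0)),("side",g((570,268)),(-75,-129,34)),("side",g((779,215)),(75,-129,34))],[400,0,0.2])
bk=fit("basket",[("top",d((468,320)),(90,70,40)),("top",d((635,342)),(90,-70,40)),("top",d((432,538)),(-90,70,40)),("top",d((600,563)),(-90,-70,40)),
 ("side",k((70,345)),(-90,70,40)),("side",k((355,342)),(90,70,40)),("side",k((65,443)),(-90,-70,40)),("side",k((370,440)),(90,-70,40)),("side",k((68,498)),(-90,-70,0)),("side",k((370,497)),(90,-70,0))],[400,350,0])
for n,ut,us,z in(("small",b((488,168)),g((516,97)),23),("mid",b((581,145)),g((573,146)),29),("right",b((681,115)),g((648,211)),29)):
    o=least_squares(lambda X:np.r_[proj(cs["top"],X)[0]-ut,proj(cs["side"],X)[0]-us],[400,0,30]); q=at_z(cs["top"],ut,z)
    L=Ro.from_euler("z",-rk[2]).apply(np.r_[q-rk[:2],0])
    print(n,o.x.round(1),"topz",q.round(1),"in rack",L.round(1))
E
python3 fit.py
```

```text
spoon [ 206.679 -106.257  -13.382] deg -766.76 
 [[-26.3, 83.7], [-31.9, 95.7], [-38.5, 78.9], [-45.2, 91.3], [-68.9, 76.8], [-147.8, -13.4], [-122.6, -9.1], [-112.2, -44.8]]
rack [ 6.36537e+02 -5.69530e+01  1.37000e-01] deg 7.84 
 [[-0.9, -0.5], [-0.6, 0.5], [-0.4, -0.7], [-0.8, 0.2], [2.3, 0.9], [0.1, 1.7]]
basket [ 5.07796e+02  3.45674e+02 -1.65000e-01] deg -9.47 
 [[-0.4, -0.8], [-0.2, -0.7], [-0.7, 0.2], [-0.3, 0.2], [-0.1, 0.6], [-0.1, 0.4], [-0.7, 0.7], [0.6, 0.2], [-0.6, 2.0], [0.2, 1.1]]
small [610.3  23.1  24.8] topz [610.2  23.3] in rack [-15.1  83.1   0. ]
mid [626.7 -56.   30. ] topz [626.3 -55.8] in rack [-10.    2.5   0. ]
right [ 649.4 -140.7   30.3] topz [ 649.4 -140.7] in rack [  1.3 -84.7   0. ]
```

```bash
sed -i 's/\[200,-100,0\]/[420,-270,0]/' fit.py; python3 fit.py | head -3
```

```text
spoon [ 4.20456e+02 -2.65062e+02 -1.77000e-01] deg -10.12 
 [[-0.4, -0.2], [-0.4, -0.2], [0.3, -0.7], [-0.7, -0.4], [-0.1, 0.8], [0.3, 0.7], [0.4, 0.3], [-2.1, 0.3]]
rack [ 6.36537e+02 -5.69530e+01  1.37000e-01] deg 7.84
```

```bash
python3 -m creep '[[[0.2,-0.7,-0.1,0,0,0.05],[0.6,-2,-0.2,0,0,0.15],[1.1,-3.5,-0.3,0,0,0.25],[1.5,-5,-0.5,0,0,0.4],[2,-6.5,-0.6,0,0,0.5],[2.4,-8,-0.8,0,0,0.6],[2.9,-9.5,-0.9,0,0,0.7],[3.3,-11,-1.1,0,0,0.8],[3.8,-12.5,-1.2,0,0,0.95],[4.2,-14,-1.4,0,0,1.05],[4.7,-15.5,-1.5,0,0,1.2],[5.1,-17,-1.7,0,0,1.3],[5.6,-18.5,-1.8,0,0,1.4],[6.1,-20,-2,0,0,1.5],[6.5,-21.5,-2.1,0,0,1.6],[7,-23,-2.3,0,0,1.75],[7.4,-24.5,-2.4,0,0,1.85],[7.9,-26,-2.6,0,0,1.95],[8.3,-27.4,-2.7,0,0,2.05],[8.6,-28.4,-2.8,0,0,2.15]]]' 85.4 30
```

```text
time_s: 1.97
eef_pos: [407.5, -224.4, 233.5]
ee_rot: [0.0, 0.094, 0.996, -0.0]
force: [0.1, 1.5, 0.6]
grip_width: 0.998
grip_force: 0.0
```

```bash
python3 -m creep '[[[0.15,-0.5,-0.5,0,0,0.05],[0.35,-1.2,-1.5,0,0,0.1],[0.53,-1.7,-2.5,0,0,0.12],[0.53,-1.74,-3.5,0,0,0.12],[0.53,-1.74,-4.3,0,0,0.12],[0.53,-1.74,-4.8,0,0,0.12],[0.53,-1.74,-5.1,0,0,0.12],[0.53,-1.74,-5.16,0,0,0.12],[0.53,-1.74,-5.16,0,0,0.12]]]' && python3 -m creep '[[[0,0,0,0,0,0],[0,0,0,0,0,0],[0,0,0,0,0,0],[0,0,0,0,0,0],[0,0,0,0,0,0],[0,0,0,0,0,0],[0,0,0,0,0,0],[0,0,0,0,0,0],[0,0,0,0,0,0],[0,0,0,0,0,0]]]' 0 100
```

```text
time_s: 2.72
eef_pos: [420.6, -265.0, 105.1]
ee_rot: [0.0, 0.088, 0.996, -0.0]
force: [-0.1, -0.2, -0.1]
grip_width: 0.999
grip_force: 0.0
time_s: 3.55
eef_pos: [420.4, -265.0, 105.1]
ee_rot: [0.0, 0.088, 0.996, -0.0]
force: [-2.4, 0.9, 5.3]
grip_width: 0.12
grip_force: 97.5
```

```bash
python3 -m creep '[[[0,0,0.2,0,0,0],[0,0,0.6,0,0,0],[0,0,1.2,0,0,0],[0,0,1.8,0,0,0],[0.04,0.4,2.2,0,0,0.36],[0.1,1,2.4,0,0,0.95],[0.2,1.8,2.4,0,0,1.7],[0.29,2.6,2.4,0,0,2.5],[0.37,3.3,2.4,0,0,3.15],[0.41,3.7,2.4,0,0,3.5],[0.42,3.79,2.4,0,0,3.6],[0.42,3.79,2.4,0,0,3.6]]]'
python3 - <<'E'
from h import *
t=ctrl.capture("top");s=ctrl.capture("side")
a=crop(t["image"],300,140,390,260,450,600)  # x5
b=crop(s["image"],230,230,430,330,350,175)
b=crop(s["image"],270,200,410,340,350,350) #x2.5
o=np.zeros((600,800,3),np.uint8);o[:,:450]=a;o[:350,450:]=b
cv2.imwrite("pics/c3.png",o[:,:,::-1]); print(ctrl.sense()["eef_pos"],ctrl.sense()["force"])
E
```

```text
time_s: 4.55
eef_pos: [431.1, -169.8, 165.1]
ee_rot: [0.0, -0.069, 0.998, -0.0]
force: [-0.0, -0.4, -2.4]
grip_width: 0.12
grip_force: 97.6
[ 431.02831683 -170.7445711   165.01214816] [ 0.39579078 -0.70967399 -1.46669814]
```

View pics/c3.png

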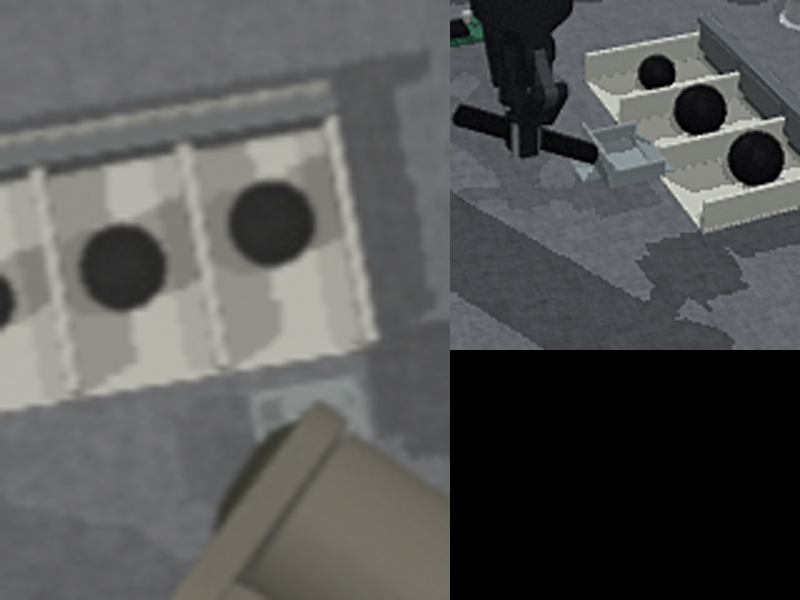

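Run:
```python
from h import *
t=ctrl.capture("top");s=ctrl.capture("side"); e=ctrl.sense()["eef_pos"]; y=np.radians(7.84)
R=lambda p:np.array([np.cos(y)*p[0]-np.sin(y)*p[1],np.sin(y)*p[0]+np.cos(y)*p[1]])
un=lambda q:np.array([(q[0]-300+.5)*5-.5,(q[1]-140+.5)*5-.5])
for n,P in(("noseL",(124,29.5,-105)),("noseR",(124,-29.5,-105))):
    X=np.r_[e[:2]+R(P),e[2]+P[2]]; print(n,un(proj(t,X)[0]).round(1))
c=np.array([636.5,-57])
for n,P in(("partM",(-75,-42,34)),("partR",(-75,-126,34)),("partM rear",(66,-42,34)),("partR rear",(66,-126,34))):
    print(n,un(proj(t,np.r_[c+R(P),P[2]])[0]).round(1))
lab=cv2.connectedComponentsWithStats((t["image"][140:260,240:390].max(2)<62).astype(np.uint8))
for st,ce in zip(lab[2][1:],lab[3][1:]):
    if 100<st[4]<500:
        q=at_z(t,ce+[240,140],29); d=q-c; print(st,q.round(1),"rack",(R([1,0])@d).round(1),(R([0,1])@d).round(1))
```

```text
noseL [250.2 391.2]
noseR [356.5 373.6]
partM [219.6 366.5]
partR [368.5 341.8]
partM rear [177.8 122.4]
partR rear [324.8  98.2]
[106  37  17  16 205] [ 649.2 -140.2] rack 1.2 -84.2
[ 77  46  16  16 206] [626.4 -56.5] rack -10.0 1.8
[ 50  55  12  12 111] [609.1  23.2] rack -16.2 83.2
```

```bash
python3 -m creep '[[[0,0,-0.5,0,0,0],[0,0,-1.2,0,0,0],[0,0,-1.8,0,0,0],[0,0,-2.1,0,0,0],[0,0,-2.2,0,0,0],[0,0,-2.2,0,0,0],[0.3,0.04,-2.2,0,0,0],[0.7,0.1,-2.2,0,0,0],[1.1,0.15,-2.2,0,0,0],[1.5,0.21,-2.2,0,0,0],[1.9,0.26,-2.2,0,0,0],[2.3,0.32,-2.2,0,0,0],[2.7,0.37,-2.2,0,0,0],[3,0.41,-2.2,0,0,0],[3.25,0.45,-2.2,0,0,0],[3.37,0.46,-2.2,0,0,0],[3.37,0.46,-2.2,0,0,0]]]'
for i in 1; do python3 -m creep '[[[0.1,0.014,0,0,0,0],[0.2,0.027,0,0,0,0],[0.3,0.04,0,0,0,0],[0.4,0.055,0,0,0,0],[0.5,0.068,0,0,0,0],[0.6,0.082,0,0,0,0]]]'; done
python3 -m creep '[[[0.1,0.014,0,0,0,0],[0.2,0.027,0,0,0,0],[0.3,0.04,0,0,0,0],[0.4,0.055,0,0,0,0]]]'
```

```text
time_s: 6.17
eef_pos: [515.7, -158.7, 110.1]
ee_rot: [0.0, -0.069, 0.998, -0.0]
force: [0.5, 0.2, -0.9]
grip_width: 0.119
grip_force: 97.6
time_s: 6.67
eef_pos: [530.4, -156.6, 109.9]
ee_rot: [-0.0, -0.069, 0.998, 0.0]
force: [0.3, -0.2, -1.5]
grip_width: 0.12
grip_force: 97.6
time_s: 7.0
eef_pos: [540.5, -155.2, 109.9]
ee_rot: [-0.0, -0.069, 0.998, -0.0]
force: [-0.2, 0.1, -1.3]
grip_width: 0.121
grip_force: 97.6
```

```bash
for k in 1; do python3 -m creep '[[[0.07,0.01,0,0,0,0],[0.14,0.019,0,0,0,0],[0.2,0.027,0,0,0,0]]]'; python3 -m creep '[[[0.07,0.01,0,0,0,0],[0.14,0.019,0,0,0,0],[0.2,0.027,0,0,0,0]]]'; python3 -m creep '[[[0.07,0.01,0,0,0,0],[0.14,0.019,0,0,0,0],[0.2,0.027,0,0,0,0]]]'; python3 -m creep '[[[0.07,0.01,0,0,0,0],[0.14,0.019,0,0,0,0],[0.2,0.027,0,0,0,0]]]'; done | grep -E "eef_pos|force: \["
```

```text
eef_pos: [545.3, -154.5, 109.8]
force: [-1.7, 0.1, -1.9]
eef_pos: [550.3, -153.9, 109.8]
force: [-0.9, -0.0, -2.1]
eef_pos: [555.4, -153.2, 109.8]
force: [-0.3, -0.2, -2.0]
eef_pos: [560.4, -152.5, 109.9]
force: [0.2, -0.3, -1.9]
```

```bash
cat > look.py <<'E'
from h import *
import sys
def ball(names=(("top",(240,140,390,260)),("side",(310,180,450,300)))):
    e=ctrl.sense()["eef_pos"]; y=np.radians(7.84); c0=np.array([636.5,-57]); r=np.array([np.cos(y),np.sin(y)]);l=np.array([-r[1],r[0]])
    print("nose rack x,y",((e[:2]-c0)@r+124).round(1),((e[:2]-c0)@l).round(1),"t",ctrl.sense()["time_s"])
    for n,(x0,y0,x1,y1) in names:
        c=ctrl.capture(n); lab=cv2.connectedComponentsWithStats((c["image"][y0:y1,x0:x1].max(2)<62).astype(np.uint8))
        for st,ce in zip(lab[2][1:],lab[3][1:]):
            if 80<st[4]<900 and .7<st[2]/st[3]<1.4:
                for z in (29,34):
                    d=at_z(c,ce+[x0,y0],z)-c0; print(n,st[:4]+[x0,y0,0,0],"z",z,"rack",(r@d).round(1),(l@d).round(1))
ball()
if len(sys.argv)>1:
    t=ctrl.capture("top");s=ctrl.capture("side")
    o=np.zeros((600,800,3),np.uint8);o[:,:450]=crop(t["image"],300,140,390,260,450,600);o[:350,450:]=crop(s["image"],340,200,440,300,350,350)
    cv2.imwrite(sys.argv[1],o[:,:,::-1])
E
python3 look.py pics/c4.png
```

```text
nose rack x,y 35.6 -84.2 t 8.0
top [345 165  16  12] z 29 rack 40.7 -91.0
top [345 165  16  12] z 34 rack 39.6 -90.7
top [316 185  18  17] z 29 rack -10.1 1.7
top [316 185  18  17] z 34 rack -11.0 1.7
top [290 195  13  12] z 29 rack -16.4 83.1
top [290 195  13  12] z 34 rack -17.3 82.8
```

View pics/c4.png

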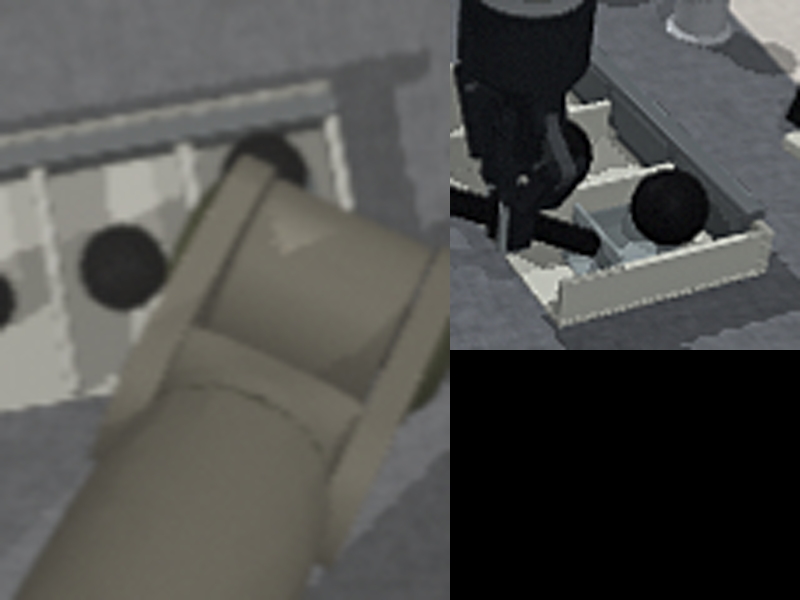

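The picture shows the right-bay ball partly hidden by the arm in the top view, centre near crop (266,175). In the side view it is at (669,207), already riding up the ramp. I continue in small steps.

```bash
for k in 1; do python3 -m creep '[[[0.05,0.007,0,0,0,0],[0.1,0.014,0,0,0,0],[0.16,0.022,0,0,0,0]]]'; python3 -m creep '[[[0.05,0.007,0,0,0,0],[0.1,0.014,0,0,0,0],[0.16,0.022,0,0,0,0]]]';python3 -m creep '[[[0.05,0.007,0,0,0,0],[0.1,0.014,0,0,0,0],[0.16,0.022,0,0,0,0]]]';  done | grep -E "eef_pos|force: \["
cat > ballfit.py <<'E'
# fit ball (z free) to side-view dark circle near (402,259), report in rack frame and relative to nose
from h import *
import sys
u0,v0=float(sys.argv[1]),float(sys.argv[2])
c=ctrl.capture("side"); g=c["image"].max(2)
x0,y0=int(u0)-18,int(v0)-18
p=cv2.resize(g[y0:y0+36,x0:x0+36],None,fx=6,fy=6,interpolation=cv2.INTER_CUBIC)
H=cv2.HoughCircles(cv2.GaussianBlur(p,(0,0),3),cv2.HOUGH_GRADIENT,1,60,param1=60,param2=12,minRadius=52,maxRadius=78)
y=np.radians(7.84); r=np.array([np.cos(y),np.sin(y)]);l=np.array([-r[1],r[0]]);c0=np.array([636.5,-57])
e=ctrl.sense()["eef_pos"]; nx=(e[:2]-c0)@r+124; print("nose",nx.round(1),"t",ctrl.sense()["time_s"])
for h in H[0][:2]:
    uv=(h[:2]+.5)/6-.5+[x0,y0]
    for z in (29,31,35): d=at_z(c,uv,z)-c0; print(uv.round(1),"rad px",(h[2]/6).round(1),"z",z,"rack",(r@d).round(1),(l@d).round(1))
E
python3 ballfit.py 402 259
```

```text
eef_pos: [564.3, -152.0, 109.9]
force: [-0.8, 0.4, -2.1]
eef_pos: [568.4, -151.4, 109.9]
force: [-0.5, 0.2, -1.8]
eef_pos: [572.4, -150.9, 109.9]
force: [1.4, -0.6, -2.4]
nose 47.8 t 9.0
[399. 260.] rad px 11.1 z 29 rack 23.0 -78.9
[399. 260.] rad px 11.1 z 31 rack 21.3 -81.3
[399. 260.] rad px 11.1 z 35 rack 18.0 -85.9
```

```bash
python3 -m creep '[[[0.05,0.007,0,0,0,0],[0.1,0.014,0,0,0,0],[0.16,0.022,0,0,0,0],[0.16,0.022,0,0,0,0]]]' | grep -E "eef_pos|force: \["
python3 ballfit.py 400 259;python3 -m creep '[[[0.05,0.007,0,0,0,0],[0.1,0.014,0,0,0,0],[0.1,0.014,0,0,0,0]]]' | grep -E "eef_pos|force: \["
python3 ballfit.py 400 259
python3 - <<'E'
from h import *
s=ctrl.capture("side"); cv2.imwrite("pics/c5.png",crop(s["image"],350,215,430,275,800,600)[:,:,::-1])
E
```

```text
eef_pos: [576.5, -150.3, 109.9]
force: [0.1, -0.7, -2.1]
nose 51.6 t 9.3833
[400.7 261. ] rad px 12.3 z 29 rack 24.6 -83.6
[400.7 261. ] rad px 12.3 z 31 rack 22.9 -85.9
[400.7 261. ] rad px 12.3 z 35 rack 19.5 -90.5
[381.8 270.8] rad px 8.9 z 29 rack -33.0 -100.7
[381.8 270.8] rad px 8.9 z 31 rack -34.4 -102.9
[381.8 270.8] rad px 8.9 z 35 rack -37.4 -107.4
eef_pos: [578.9, -150.0, 109.9]
force: [0.6, 0.1, -1.4]
nose 54.2 t 9.6833
[400.7 260.5] rad px 11.2 z 29 rack 25.5 -81.9
[400.7 260.5] rad px 11.2 z 31 rack 23.9 -84.2
[400.7 260.5] rad px 11.2 z 35 rack 20.5 -88.8
[383.8 274. ] rad px 12.0 z 29 rack -34.4 -112.1
[383.8 274. ] rad px 12.0 z 31 rack -35.8 -114.3
[383.8 274. ] rad px 12.0 z 35 rack -38.8 -118.7
```

View pics/c5.png

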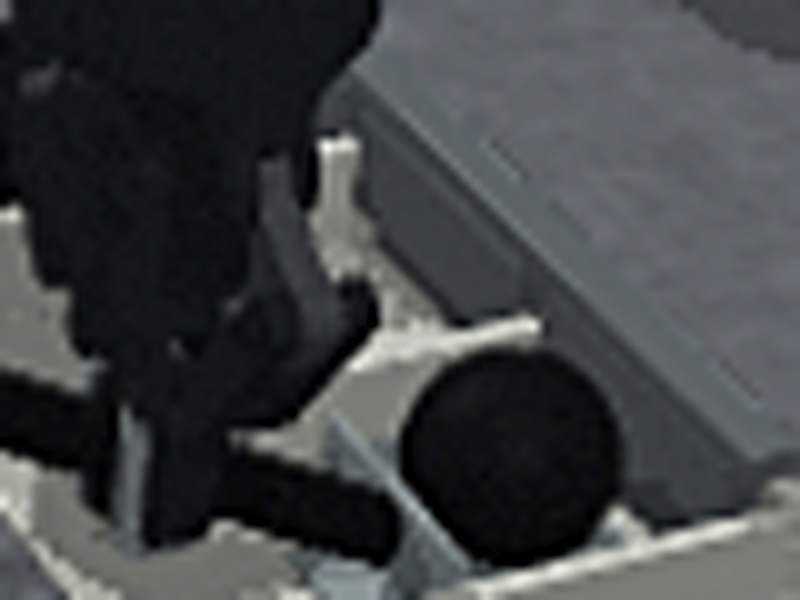

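```bash
python3 -m creep '[[[-0.05,-0.007,0,0,0,0],[-0.15,-0.02,0.02,0,0,0],[-0.28,-0.038,0.04,0,0,0],[-0.44,-0.06,0.06,0,0,0],[-0.62,-0.084,0.06,0,0,0],[-0.8,-0.109,0.06,0,0,0],[-0.98,-0.133,0.06,0,0,0],[-1.12,-0.152,0.06,0,0,0],[-1.2,-0.163,0.06,0,0,0],[-1.2,-0.163,0.06,0,0,0],[-1.2,-0.163,0.06,0,0,0]]]'
python3 ballfit.py 393 264 | head -4; python3 ballfit.py 401 260 | head -4
```

```text
time_s: 10.65
eef_pos: [548.7, -154.1, 111.5]
ee_rot: [0.0, -0.069, 0.998, -0.0]
force: [0.3, 0.2, -3.4]
grip_width: 0.121
grip_force: 97.5
nose 23.9 t 10.7
[388.7 262.5] rad px 11.2 z 29 rack -3.7 -79.1
[388.7 262.5] rad px 11.2 z 31 rack -5.3 -81.4
[388.7 262.5] rad px 11.2 z 35 rack -8.4 -86.1
nose 23.9 t 10.75
[388.2 262.7] rad px 11.7 z 29 rack -5.1 -79.3
[388.2 262.7] rad px 11.7 z 31 rack -6.7 -81.6
[388.2 262.7] rad px 11.7 z 35 rack -9.8 -86.2
```

Retracting by 30 mm moved the ball with the spoon, so it is in the pocket. I lift it and carry it over to the basket.

```bash
python3 -m creep '[[[0,0,0.15,0,0,0],[0,0,0.5,0,0,0],[0,0,1,0,0,0],[0,0,1.6,0,0,0],[0,0,2.2,0,0,0],[-0.05,0.15,2.8,0,0,0.05],[-0.15,0.5,3.3,0,0,0.15],[-0.31,1,3.8,0,0,0.3],[-0.53,1.7,4.2,0,0,0.51],[-0.78,2.5,4.5,0,0,0.76],[-1.05,3.4,4.7,0,0,1.03],[-1.36,4.4,4.8,0,0,1.33],[-1.7,5.5,4.8,0,0,1.67],[-2.05,6.6,4.8,0,0,2],[-2.39,7.7,4.8,0,0,2.33],[-2.73,8.8,4.8,0,0,2.67],[-3.07,9.9,4.8,0,0,3],[-3.41,11,4.8,0,0,3.33],[-3.75,12.1,4.8,0,0,3.67],[-4.09,13.2,4.8,0,0,4]]]' && python3 -m creep '[[[-0.34,1.1,0,0,0,0.33],[-0.65,2.1,0,0,0,0.64],[-0.93,3,0,0,0,0.91],[-1.12,3.6,0,0,0,1.09],[-1.24,4,0,0,0,1.21],[-1.3,4.2,0,0,0,1.27],[-1.31,4.22,0,0,0,1.28],[-1.31,4.22,0,0,0,1.28]]]'
python3 - <<'E'
from h import *
t=ctrl.capture("top");s=ctrl.capture("side")
o=np.zeros((600,800,3),np.uint8);o[:,:400]=crop(t["image"],140,170,260,350,400,600);o[:480,400:]=crop(s["image"],220,90,345,240,400,480)
cv2.imwrite("pics/c6.png",o[:,:,::-1]); print(ctrl.sense())
E
```

```text
time_s: 12.42
eef_pos: [445.4, 177.6, 232.1]
ee_rot: [0.0, -0.242, 0.97, 0.0]
force: [0.5, 0.0, -2.3]
grip_width: 0.118
grip_force: 97.5
time_s: 13.08
eef_pos: [413.8, 281.1, 231.5]
ee_rot: [-0.0, -0.295, 0.956, -0.0]
force: [-0.6, -0.4, -2.3]
grip_width: 0.125
grip_force: 97.6
{'time_s': 13.1833, 'joints': array([ 3.61285388e-01,  3.29869211e-01,  1.67447490e+00, -2.19409894e-04,
        1.13726471e+00, -1.80649792e+00]), 'dq': array([-2.11223526e-03, -2.31337440e-03, -1.24238595e-03, -1.86103576e-03,
       -1.70724343e-05,  2.80249686e-03]), 'tau': array([ 4.20772852e-01, -4.10386240e+01, -2.46794862e+01,  5.25207329e-02,
       -1.62792164e-01, -1.45705559e-03]), 'eef_pos': array([414.00160668, 280.72642858, 231.45786106]), 'ee_rot': array([-1.82129195e-06, -2.94124694e-01,  9.55767050e-01, -9.98666353e-05]), 'force': array([ 0.77129175,  0.29742832, -1.77451255]), 'wrist_torque': array([-0.13334847,  0.12855216, -0.00802369]), 'grip_force': 97.58202195167542, 'grip_width': 0.12069405048681181}
```

View pics/c6.png

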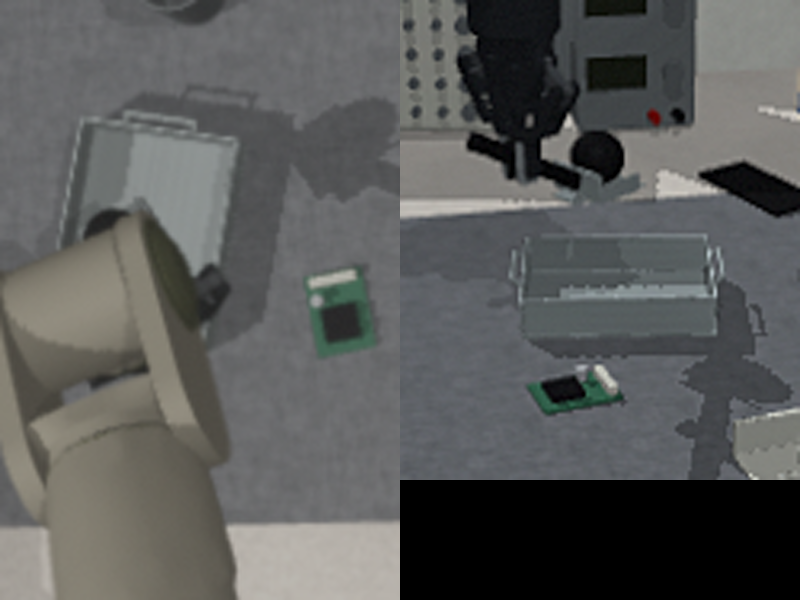

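The side view shows the ball sitting in the scoop at (598,157), with the basket below it. I lower the spoon and pitch it about the nose.

```bash
python3 -m creep '[[[0,0,-0.3,0,0,0],[0,0,-0.9,0,0,0],[0,0,-1.6,0,0,0],[0,0,-2.3,0,0,0],[0,0,-2.8,0,0,0],[0,0,-3.05,0,0,0],[0.1,0.07,-3.05,-0.17,0.25,0],[0.34,0.23,-3.03,-0.56,0.82,0],[0.69,0.47,-2.98,-1.12,1.65,0],[1.04,0.71,-2.92,-1.69,2.48,0],[1.31,0.89,-2.9,-2.06,3.03,0],[1.58,1.08,-2.88,-2.44,3.58,0],[1.76,1.2,-2.87,-2.7,3.96,0],[1.85,1.26,-2.87,-2.81,4.13,0],[1.85,1.26,-2.87,-2.81,4.13,0],[1.85,1.26,-2.87,-2.81,4.13,0]]]'; python3 -c "
from rig import ctrl
from scipy.spatial.transform import Rotation as R
s=ctrl.sense(); q=s['ee_rot']; r=R.from_quat([q[1],q[2],q[3],q[0]]).as_matrix(); print(s['joints'].round(2)); print(r.round(3))"
```

```text
time_s: 14.52
eef_pos: [459.9, 312.7, 159.4]
ee_rot: [-0.206, -0.288, 0.933, -0.063]
force: [-0.1, 0.2, -1.3]
grip_width: 0.122
grip_force: 97.6
[ 0.41  0.7   1.33 -0.08  1.54 -1.74]
[[-0.749 -0.563 -0.349]
 [-0.511  0.827 -0.237]
 [ 0.421  0.    -0.907]]
```

```bash
python3 -m creep '[[[0.15,0.1,0.05,-0.19,0.28,0],[0.3,0.2,0.1,-0.38,0.55,0],[0.44,0.3,0.15,-0.56,0.83,0],[0.59,0.4,0.2,-0.75,1.1,0],[0.74,0.5,0.25,-0.94,1.38,0],[0.88,0.6,0.3,-1.13,1.65,0],[1.03,0.7,0.34,-1.31,1.93,0],[1.19,0.81,0.37,-1.5,2.2,0],[1.34,0.91,0.4,-1.69,2.48,0],[1.5,1.02,0.43,-1.88,2.75,0],[1.65,1.12,0.46,-2.06,3.03,0],[1.8,1.23,0.49,-2.25,3.31,0],[1.8,1.23,0.49,-2.25,3.31,0],[1.8,1.23,0.49,-2.25,3.31,0],[1.8,1.23,0.49,-2.25,3.31,0],[1.8,1.23,0.49,-2.25,3.31,0],[1.8,1.23,0.49,-2.25,3.31,0]]]'
python3 - <<'E'
from h import *
t=ctrl.capture("top");s=ctrl.capture("side")
o=np.zeros((600,800,3),np.uint8);o[:,:400]=crop(t["image"],140,170,260,350,400,600);o[:600,400:]=crop(s["image"],250,135,330,255,400,600)
cv2.imwrite("pics/c7.png",o[:,:,::-1]); print(ctrl.sense()["joints"].round(2))
E
```

```text
time_s: 15.93
eef_pos: [504.8, 343.5, 172.3]
ee_rot: [-0.365, -0.272, 0.883, -0.112]
force: [0.7, 0.4, -1.0]
grip_width: 0.121
grip_force: 97.7
[ 0.44  0.96  0.89 -0.13  2.06 -1.74]
```

View pics/c7.png

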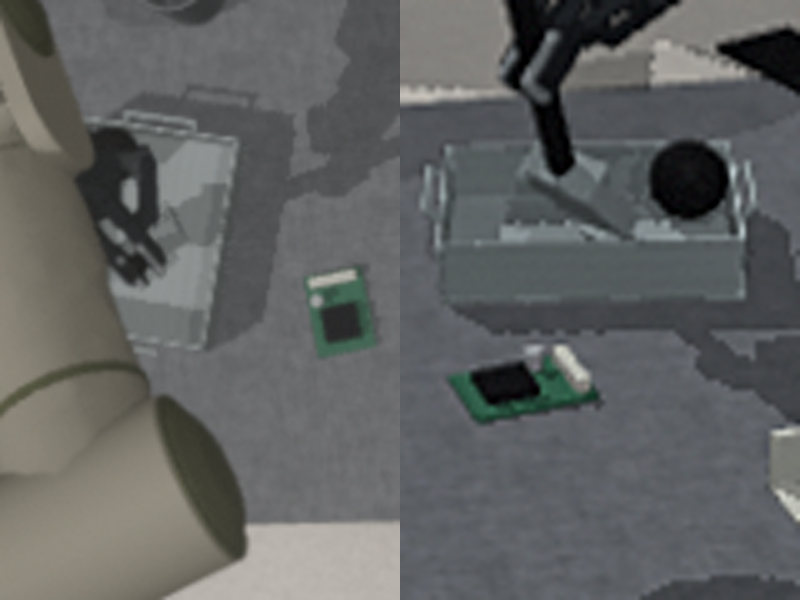

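The first ball is in the basket, at the far right of it in the side view (690,180), and the scoop is empty. I back out and go to the middle bay.

```bash
python3 -m creep '[[[0,0,0.4,0,0,0],[-0.05,-0.03,1,0,0,0],[-0.15,-0.1,1.8,0.2,-0.3,0],[-0.4,-0.27,2.5,0.6,-0.88,0],[-0.8,-0.54,3,1.1,-1.62,0],[-1.2,-0.82,3,1.7,-2.5,0],[-1.6,-1.09,3,2.3,-3.38,0],[-2,-1.36,3,2.9,-4.26,0],[-2.4,-1.63,3,3.5,-5.15,0],[-2.8,-1.9,3,4.1,-6.03,0],[-3.2,-2.17,3,4.6,-6.76,0],[-3.5,-2.38,3,4.9,-7.2,0],[-3.65,-2.48,3,5.06,-7.44,0]]]' && python3 -m creep '[[[0,-0.4,0,0,0,-0.14],[0.02,-1.2,0,0,0,-0.43],[0.04,-2.4,0,0,0,-0.86],[0.06,-3.8,0,0,0,-1.37],[0.08,-5.2,0,0,0,-1.87],[0.1,-6.6,0,0,0,-2.38],[0.13,-8,0,0,0,-2.88],[0.15,-9.4,0,0,0,-3.38],[0.17,-10.8,-0.3,0,0,-3.88],[0.19,-12.2,-0.9,0,0,-4.39],[0.21,-13.4,-1.7,0,0,-4.82],[0.22,-14.2,-2.5,0,0,-5.1],[0.23,-14.6,-3.3,0,0,-5.25],[0.23,-14.68,-4.1,0,0,-5.28],[0.23,-14.68,-4.7,0,0,-5.28],[0.23,-14.68,-4.9,0,0,-5.28],[0.23,-14.68,-4.9,0,0,-5.28]]]'
python3 look.py; python3 -c "
from rig import ctrl
from scipy.spatial.transform import Rotation as R
q=ctrl.sense()['ee_rot']; print(ctrl.sense()['eef_pos']); print(R.from_quat([q[1],q[2],q[3],q[0]]).as_matrix().round(3))"
```

```text
time_s: 17.12
eef_pos: [412.4, 281.0, 248.8]
ee_rot: [0.002, -0.295, 0.956, 0.0]
force: [-0.0, 0.1, -1.2]
grip_width: 0.122
grip_force: 97.7
time_s: 18.53
eef_pos: [419.3, -85.7, 124.2]
ee_rot: [-0.001, -0.068, 0.998, 0.0]
force: [0.4, 0.2, -1.3]
grip_width: 0.121
grip_force: 97.7
nose rack x,y -95.1 1.2 t 18.5333
top [317 186  16  16] z 29 rack -10.1 1.8
top [317 186  16  16] z 34 rack -11.0 1.8
top [290 195  12  12] z 29 rack -16.2 83.3
top [290 195  12  12] z 34 rack -17.1 83.1
side [345 222  15  14] z 29 rack -18.0 78.3
side [345 222  15  14] z 34 rack -21.8 71.2
side [360 234  21  20] z 29 rack -8.6 3.3
side [360 234  21  20] z 34 rack -12.4 -3.2
[419.92767483 -85.63246794 125.39411917]
[[-0.991 -0.137  0.001]
 [-0.137  0.991 -0.001]
 [-0.001 -0.001 -1.   ]]
```

```bash
python3 -m creep '[[[0,0,-0.2,0,0,0],[0,0,-0.45,0,0,0],[0,0,-0.58,0,0,0],[0,0,-0.58,0,0,0],[0.3,0.04,-0.58,0,0,0],[0.7,0.1,-0.58,0,0,0],[1.1,0.15,-0.58,0,0,0],[1.5,0.21,-0.58,0,0,0],[1.9,0.26,-0.58,0,0,0],[2.3,0.32,-0.58,0,0,0],[2.6,0.36,-0.58,0,0,0],[2.8,0.39,-0.58,0,0,0],[2.9,0.4,-0.58,0,0,0]]]'
for k in 1; do
python3 -m creep '[[[0.1,0.014,0,0,0,0],[0.2,0.027,0,0,0,0],[0.3,0.04,0,0,0,0],[0.4,0.055,0,0,0,0],[0.5,0.068,0,0,0,0],[0.6,0.082,0,0,0,0],[0.7,0.096,0,0,0,0],[0.8,0.11,0,0,0,0]]]'
python3 -m creep '[[[0.1,0.014,0,0,0,0],[0.2,0.027,0,0,0,0],[0.3,0.04,0,0,0,0],[0.4,0.055,0,0,0,0],[0.5,0.068,0,0,0,0],[0.6,0.082,0,0,0,0]]]'
python3 -m creep '[[[0.1,0.014,0,0,0,0],[0.2,0.027,0,0,0,0],[0.3,0.04,0,0,0,0],[0.4,0.055,0,0,0,0],[0.5,0.068,0,0,0,0],[0.6,0.082,0,0,0,0]]]'; done | grep -E "eef_pos|force: \["
python3 look.py
```

```text
time_s: 19.72
eef_pos: [492.6, -75.2, 109.9]
ee_rot: [0.0, -0.069, 0.998, -0.0]
force: [0.2, -0.3, -2.1]
grip_width: 0.123
grip_force: 97.7
eef_pos: [512.2, -72.6, 109.9]
force: [0.5, 0.1, -1.8]
eef_pos: [527.2, -70.5, 109.9]
force: [-0.2, -0.6, -1.4]
eef_pos: [542.1, -68.4, 109.8]
force: [-1.4, -0.1, -1.5]
nose rack x,y 28.9 1.5 t 21.3833
top [314 171  17  17] z 29 rack 29.8 0.5
top [314 171  17  17] z 34 rack 28.7 0.6
top [290 195  10  12] z 29 rack -14.6 87.0
top [290 195  10  12] z 34 rack -15.5 86.8
side [373 224  35  27] z 29 rack 35.8 4.0
side [373 224  35  27] z 34 rack 31.5 -2.5
```

```bash
for k in 1; do
python3 -m creep '[[[0.07,0.01,0,0,0,0],[0.14,0.019,0,0,0,0],[0.2,0.027,0,0,0,0]]]'
python3 -m creep '[[[0.07,0.01,0,0,0,0],[0.14,0.019,0,0,0,0],[0.2,0.027,0,0,0,0]]]'
python3 -m creep '[[[0.07,0.01,0,0,0,0],[0.14,0.019,0,0,0,0],[0.2,0.027,0,0,0,0]]]'
python3 -m creep '[[[0.07,0.01,0,0,0,0],[0.14,0.019,0,0,0,0],[0.2,0.027,0,0,0,0]]]'; done | grep -E "eef_pos|force: \["
python3 look.py
python3 -m creep '[[[0.05,0.007,0,0,0,0],[0.1,0.014,0,0,0,0],[0.16,0.022,0,0,0,0],[0.16,0.022,0,0,0,0]]]' | grep -E "eef_pos|force: \["
python3 look.py
```

```text
eef_pos: [547.1, -67.8, 109.9]
force: [0.1, -0.3, -2.2]
eef_pos: [552.2, -67.1, 109.9]
force: [0.1, -0.5, -3.0]
eef_pos: [557.2, -66.4, 109.9]
force: [0.1, 0.4, -2.4]
eef_pos: [562.2, -65.8, 109.9]
force: [1.1, -0.4, -2.0]
nose rack x,y 49.2 1.4 t 22.4833
eef_pos: [566.2, -65.2, 109.9]
force: [1.0, -0.5, -1.3]
nose rack x,y 53.2 1.4 t 22.9167
```

```bash
python3 -m creep '[[[-0.05,-0.007,0,0,0,0],[-0.15,-0.02,0.02,0,0,0],[-0.28,-0.038,0.04,0,0,0],[-0.44,-0.06,0.06,0,0,0],[-0.62,-0.084,0.06,0,0,0],[-0.8,-0.109,0.06,0,0,0],[-0.98,-0.133,0.06,0,0,0],[-1.12,-0.152,0.06,0,0,0],[-1.2,-0.163,0.06,0,0,0],[-1.2,-0.163,0.06,0,0,0],[-1.2,-0.163,0.06,0,0,0]]]'
python3 ballfit.py 371 243; python3 ballfit.py 384 239; python3 look.py
```

```text
time_s: 23.93
eef_pos: [536.0, -69.4, 111.5]
ee_rot: [0.0, -0.069, 0.998, -0.0]
force: [-0.6, 0.0, -2.5]
grip_width: 0.118
grip_force: 97.6
nose 22.9 t 23.9833
[369.5 242.3] rad px 11.1 z 29 rack -6.3 7.9
[369.5 242.3] rad px 11.1 z 31 rack -7.9 5.3
[369.5 242.3] rad px 11.1 z 35 rack -11.0 0.0
nose 22.9 t 24.0333
[369.8 242.2] rad px 10.8 z 29 rack -5.2 8.2
[369.8 242.2] rad px 10.8 z 31 rack -6.8 5.6
[369.8 242.2] rad px 10.8 z 35 rack -9.9 0.4
nose rack x,y 22.9 1.5 t 24.0333
top [290 195  11  12] z 29 rack -14.8 85.6
top [290 195  11  12] z 34 rack -15.7 85.4
side [360 233  21  21] z 29 rack -4.5 7.2
side [360 233  21  21] z 34 rack -8.4 0.7
```

Run:
```python
from h import *
y=-.165; r=np.array([np.cos(y),np.sin(y)]);l=np.array([-r[1],r[0]]);c0=np.array([507.8,345.7])
for n,(x0,y0,x1,y1) in (("top",(155,200,212,272)),("side",(255,155,330,200))):
    c=ctrl.capture(n); lab=cv2.connectedComponentsWithStats((c["image"][y0:y1,x0:x1].max(2)<55).astype(np.uint8))
    for st,ce in zip(lab[2][1:],lab[3][1:]):
        if st[4]>60: w=at_z(c,ce+[x0,y0],28); print(n,st,w.round(1),"basket",(r@(w-c0)).round(1),(l@(w-c0)).round(1))
```

```text
top [ 10   8  16  17 217] [575.2 376.5] basket 61.4 41.5
side [ 63   0  12  15 125] [650.9 445. ] basket 124.8 121.4
side [ 45   8  16  16 195] [576.2 377.6] basket 62.2 42.7
side [ 64  15  11  30 241] [599.9 257.8] basket 105.3 -71.6
```

```bash
python3 -m creep '[[[0,0,0.15,0,0,0],[0,0,0.5,0,0,0],[0,0,1,0,0,0],[0,0,1.6,0,0,0],[0,0,2.2,0,0,0],[-0.05,0.15,2.8,0,0,-0.03],[-0.18,0.5,3.3,0,0,-0.11],[-0.37,1,3.8,0,0,-0.21],[-0.62,1.7,4.2,0,0,-0.36],[-0.91,2.5,4.5,0,0,-0.53],[-1.24,3.4,4.7,0,0,-0.72],[-1.61,4.4,4.8,0,0,-0.93],[-2.01,5.5,4.8,0,0,-1.16],[-2.41,6.6,4.8,0,0,-1.39],[-2.81,7.7,4.8,0,0,-1.62],[-3.21,8.8,4.8,0,0,-1.86],[-3.61,9.9,4.8,0,0,-2.09],[-4.02,11,4.8,0,0,-2.32],[-4.42,12.1,4.8,0,0,-2.55],[-4.82,13.2,4.8,0,0,-2.79]]]' && python3 -m creep '[[[-0.33,0.9,0,0,0,-0.19],[-0.62,1.7,0,0,0,-0.36],[-0.88,2.4,0,0,0,-0.5],[-1.04,2.85,0,0,0,-0.6],[-1.13,3.1,0,0,0,-0.65],[-1.17,3.2,0,0,0,-0.67],[-1.17,3.2,0,0,0,-0.67],[-1.17,3.2,0,0,0,-0.67]]]'; python3 -c "
from rig import ctrl; s=ctrl.sense(); print(s['eef_pos'],s['joints'].round(2))"
```

```text
time_s: 25.9
eef_pos: [414.2, 262.3, 232.1]
ee_rot: [0.0, 0.054, 0.999, 0.0]
force: [2.0, -0.1, -2.4]
grip_width: 0.12
grip_force: 97.6
time_s: 26.57
eef_pos: [386.3, 340.3, 231.5]
ee_rot: [0.0, 0.082, 0.997, -0.0]
force: [0.6, -0.5, -2.2]
grip_width: 0.123
grip_force: 97.7
[386.29355911 340.26819445 231.5320169 ] [ 0.49  0.36  1.63 -0.    1.15 -0.91]
```

```bash
python3 -m creep '[[[0,0,-0.3,0,0,0],[0,0,-0.9,0,0,0],[0,0,-1.6,0,0,0],[0,0,-2.3,0,0,0],[0,0,-2.8,0,0,0],[0,0,-3.05,0,0,0],[0.12,-0.02,-3.05,0.05,0.3,0],[0.4,-0.07,-3.03,0.16,0.98,0],[0.82,-0.14,-2.98,0.33,1.97,0],[1.24,-0.21,-2.92,0.49,2.96,0],[1.56,-0.26,-2.9,0.6,3.62,0],[1.89,-0.31,-2.88,0.71,4.27,0],[2.1,-0.35,-2.87,0.79,4.72,0],[2.21,-0.37,-2.87,0.82,4.93,0],[2.21,-0.37,-2.87,0.82,4.93,0]]]'; python3 -m creep '[[[0.18,-0.03,0.05,0.05,0.33,0],[0.35,-0.06,0.1,0.11,0.66,0],[0.53,-0.09,0.15,0.16,0.99,0],[0.7,-0.12,0.2,0.22,1.31,0],[0.88,-0.15,0.25,0.27,1.64,0],[1.05,-0.18,0.3,0.33,1.97,0],[1.23,-0.21,0.34,0.38,2.3,0],[1.42,-0.24,0.37,0.44,2.63,0],[1.6,-0.27,0.4,0.49,2.96,0],[1.79,-0.3,0.43,0.55,3.29,0],[1.97,-0.33,0.46,0.6,3.62,0],[2.15,-0.36,0.49,0.66,3.95,0],[2.15,-0.36,0.49,0.66,3.95,0],[2.15,-0.36,0.49,0.66,3.95,0],[2.15,-0.36,0.49,0.66,3.95,0],[2.15,-0.36,0.49,0.66,3.95,0],[2.15,-0.36,0.49,0.66,3.95,0]]]'
cat > bas.py <<'E'
from h import *
y=-.165; r=np.array([np.cos(y),np.sin(y)]);l=np.array([-r[1],r[0]]);c0=np.array([507.8,345.7])
for n,(x0,y0,x1,y1) in (("top",(155,200,212,272)),("side",(255,155,325,195))):
    c=ctrl.capture(n); lab=cv2.connectedComponentsWithStats((c["image"][y0:y1,x0:x1].max(2)<55).astype(np.uint8))
    for st,ce in zip(lab[2][1:],lab[3][1:]):
        if st[4]>60: w=at_z(c,ce+[x0,y0],28); print(n,st,"basket",(r@(w-c0)).round(1),(l@(w-c0)).round(1))
print(ctrl.sense()["joints"].round(2))
E
python3 bas.py
```

```text
time_s: 27.82
eef_pos: [442.3, 330.9, 159.3]
ee_rot: [-0.216, 0.081, 0.973, 0.018]
force: [-0.4, -0.1, -3.2]
grip_width: 0.121
grip_force: 97.7
time_s: 29.23
eef_pos: [494.9, 322.6, 172.1]
ee_rot: [-0.381, 0.076, 0.921, 0.032]
force: [-0.4, -0.2, -1.2]
grip_width: 0.118
grip_force: 97.8
side [16  0 10 16 87] basket -36.6 112.2
side [ 45   8  18  20 282] basket 62.5 24.9
[ 0.28  0.85  1.12  0.33  1.89 -1.14]
```

```bash
python3 -m creep '[[[0,0,0.4,0,0,0],[-0.05,0.01,1,0,0,0],[-0.2,0.03,1.8,-0.05,-0.3,0],[-0.5,0.08,2.5,-0.15,-0.9,0],[-1,0.17,3,-0.31,-1.85,0],[-1.5,0.25,3,-0.48,-2.9,0],[-2,0.33,3,-0.65,-3.9,0],[-2.5,0.42,3,-0.82,-4.9,0],[-3,0.5,3,-0.99,-5.95,0],[-3.5,0.59,3,-1.16,-6.95,0],[-3.9,0.65,3,-1.3,-7.85,0],[-4.2,0.7,3,-1.42,-8.5,0],[-4.36,0.73,3,-1.48,-8.88,0],[-4.36,0.73,3,-1.48,-8.88,0]]]'; python3 bas.py; python3 -c "
from rig import ctrl
from scipy.spatial.transform import Rotation as R
q=ctrl.sense()['ee_rot']; print(ctrl.sense()['eef_pos']); print(R.from_quat([q[1],q[2],q[3],q[0]]).as_matrix().round(3))"
```

```text
time_s: 30.5
eef_pos: [384.8, 341.1, 248.7]
ee_rot: [0.001, 0.082, 0.997, 0.001]
force: [-0.3, -0.4, -0.7]
grip_width: 0.123
grip_force: 97.7
top [ 10   8  17  17 224] basket 61.5 41.2
top [ 31  11  16  17 213] basket 61.9 -20.9
top [  1  51  22  21 127] basket -72.6 31.7
side [ 45   8  18  20 277] basket 62.5 23.7
[ 0.49  0.34  1.61  0.    1.19 -0.91]
[386.16773587 340.80399683 248.04502613]
[[-0.987  0.164 -0.   ]
 [ 0.164  0.987  0.001]
 [ 0.     0.001 -1.   ]]
```

```bash
python3 -m creep '[[[0.02,-0.4,0,0,0,0],[0.07,-1.2,0,0,0,0],[0.13,-2.4,0,0,0,0],[0.21,-3.8,0,0,0,-0.02],[0.29,-5.2,0,0,0,-0.03],[0.37,-6.6,0,0,0,-0.04],[0.45,-8,0,0,0,-0.05],[0.53,-9.4,0,0,0,-0.06],[0.61,-10.8,0,0,0,-0.07],[0.69,-12.2,0,0,0,-0.08],[0.77,-13.6,0,0,0,-0.08],[0.85,-15,0,0,0,-0.09],[0.93,-16.4,0,0,0,-0.1],[1.01,-17.8,0,0,0,-0.11],[1.09,-19.2,-0.3,0,0,-0.12],[1.17,-20.6,-0.8,0,0,-0.13],[1.25,-22,-1.4,0,0,-0.13],[1.31,-23.2,-2,0,0,-0.13],[1.36,-24,-2.7,0,0,-0.13],[1.37,-24.23,-3.4,0,0,-0.13]]]' && python3 -m creep '[[[0,0,-0.7,0,0,0],[0,0,-1.3,0,0,0],[0,0,-1.8,0,0,0],[0,0,-2.05,0,0,0],[0,0,-2.15,0,0,0],[0,0,-2.18,0,0,0],[0,0,-2.18,0,0,0],[0,0,-2.18,0,0,0]]]' && python3 -m creep '[[[0,0,-0.02,0,0,0],[0,0,-0.04,0,0,0],[0,0,-0.06,0,0,0],[0,0,-0.06,0,0,0],[0,0,-0.06,0,0,0]]]'
```

```text
time_s: 32.27
eef_pos: [419.8, -269.1, 161.2]
ee_rot: [0.0, 0.09, 0.996, -0.0]
force: [-0.2, 0.2, -1.4]
grip_width: 0.117
grip_force: 97.8
time_s: 32.93
eef_pos: [420.6, -265.4, 108.1]
ee_rot: [0.0, 0.088, 0.996, -0.0]
force: [-0.3, -0.8, -1.2]
grip_width: 0.12
grip_force: 97.8
time_s: 33.35
eef_pos: [420.5, -265.0, 105.9]
ee_rot: [0.0, 0.088, 0.996, -0.0]
force: [0.1, 0.4, -1.1]
grip_width: 0.124
grip_force: 97.8
```

```bash
python3 -m creep '[[[0,0,-0.01,0,0,0],[0,0,-0.02,0,0,0],[0,0,-0.03,0,0,0],[0,0,-0.03,0,0,0],[0,0,-0.03,0,0,0]]]'|grep -E "eef|ce: \["; python3 -m creep '[[[0,0,-0.005,0,0,0],[0,0,-0.01,0,0,0],[0,0,-0.01,0,0,0],[0,0,-0.01,0,0,0]]]'|grep -E "eef|ce: \["
```

```text
eef_pos: [420.5, -265.1, 105.3]
force: [-1.9, 0.8, 2.6]
eef_pos: [420.4, -265.1, 105.2]
force: [-3.2, 2.2, 5.4]
```

```bash
python3 -m creep '[[[0,0,0,0,0,0],[0,0,0,0,0,0],[0,0,0,0,0,0],[0,0,0,0,0,0],[0,0,0,0,0,0],[0,0,0,0,0,0],[0,0,0,0,0,0],[0,0,0,0,0,0],[0,0,0,0,0,0],[0,0,0,0,0,0]]]' 85.4 30 | grep -E "grip|ce: \[" && python3 -m creep '[[[0,0,0.2,0,0,0],[0,0,0.6,0,0,0],[0,0,1.2,0,0,0],[0,0,2,0,0,0],[0,0,3,0,0,0],[0,0,4,0,0,0],[0,0,5,0,0,0],[-0.5,1,5.5,0,0,0],[-1,2.2,5.8,0,0,0],[-1.5,3.5,6,0,0,0],[-2,4.8,6,0,0,0],[-2.3,5.8,6,0,0,0],[-2.4,6,6,0,0,0],[-2.4,6,6,0,0,0],[-2.4,6,6,0,0,0]]]'
python3 - <<'E'
from h import *
t=ctrl.capture("top");s=ctrl.capture("side")
o=np.zeros((600,800,3),np.uint8);o[:300,:800]=crop(t["image"],140,130,500,265,800,300);o[300:,:400]=crop(s["image"],240,150,440,300,400,300);o[300:,400:]=crop(s["image"],250,270,410,390,400,300)
cv2.imwrite("pics/c8.png",o[:,:,::-1])
E
```

```text
force: [0.1, 0.1, 0.9]
grip_width: 1.006
grip_force: 0.0
time_s: 36.18
eef_pos: [360.8, -115.6, 255.6]
ee_rot: [0.001, 0.088, 0.996, -0.001]
force: [-0.2, -0.5, -0.2]
grip_width: 1.0
grip_force: 0.0
```

View pics/c8.png

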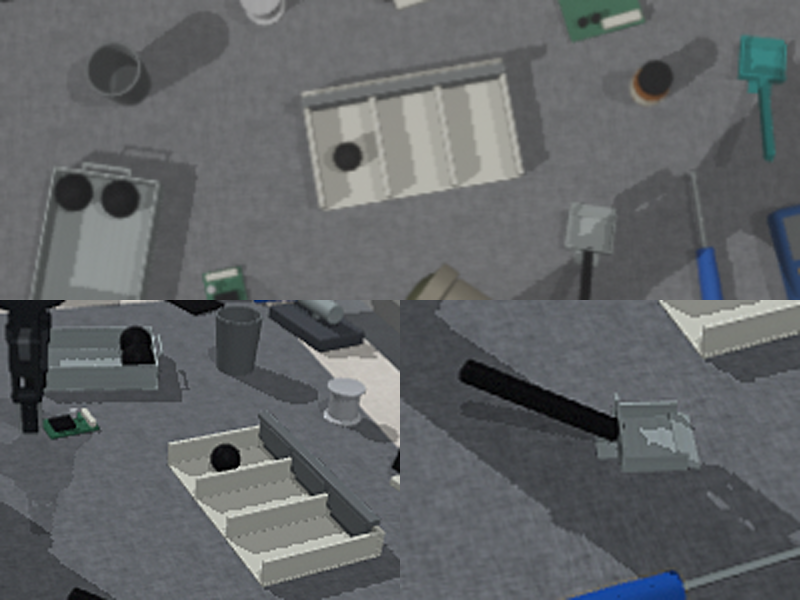

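Both large balls are in the basket at (73,191) and (121,198), the small ball is still in its bay at (347,156), and the spoon stands flat on the bench at (590,228). The bystanders are undisturbed, so I hand the job in.

```bash
python3 -c "
from rig import ctrl; print(ctrl.finish_job())"
```

```text
the job is handed in; nothing more can be done
None
```

The job is done and handed in at about 36 s: both large trackballs were tipped into the wash basket, the small ball is still in the rack, and the spoon is flat on the bench and released.

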